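# Assemble the carousel on a tilted tube rotator

### The job

Get the tube rotator on the school lab bench ready: thread the aluminium spacer, then the blue tube carrier disc, then the orange bushing onto its leaning spindle, in that order, each one fully down on what is below it before the next. Leave them standing on the spindle, and do not knock or shift the beaker or the reagent bottle.

Things in the scene. Friction and masses are not known exactly. Their poses are not given: they have to be found in the camera images.
- spindle: Fixed bright steel spindle, 18 mm thick, 85 mm long, the last 8 mm tapering to 8 mm thick; it leans 30 degrees from vertical, roughly towards the right as the robot sees it (-y), square to the sloping white face it stands on. Origin: its foot, in that face, 100 mm above the bench. Its z axis runs along the spindle to the tip (85 mm away), y is level, x points up the sloping face.
- rotator: Fixed tube rotator that carries the spindle: grey foot 160 x 140 mm, white drive head with a sloping top face 110 x 120 mm, highest edge 130 mm above the bench. Origin: on the bench, straight below the spindle's foot; z up; the spindle leans towards its -x.
- spacer_center (a point): Centre (half-way up, on the bore) of the loose aluminium spacer: plain ring, 60 mm outside, 45 mm tall, bore 25 mm right through, about 0.2 kg. Starts standing on the bench; z axis = bore axis. Seated, it rests on the rotator's white face. Once over the spindle it slides down if let go.
- carrier_center (a point): Centre (half-way up, on the bore) of the loose blue tube carrier: disc 120 mm wide, 6 mm thick, with dark tube holes; a round hub 44 mm wide rises to 22 mm above the underside and is the grip; bore 25 mm right through, about 0.13 kg. Starts flat on the bench, hub and z axis up. Seated, it lies on the spacer. Once over the spindle it slides down if let go.
- bushing_center (a point): Centre (half-way up, on the bore) of the loose orange bushing: plain ring, 48 mm outside, 50 mm tall, bore 25 mm right through, about 0.1 kg. Starts standing on the bench; z axis = bore axis. Seated, it rests on the carrier's hub with 18 mm of spindle inside it. Once over the spindle it slides down if let go.
- spacer: The same spacer, origin at the centre of its underside.
- carrier: The same carrier, origin at the centre of its underside.
- bushing: The same bushing, origin at the centre of its underside.
- beaker: Bystander: loose glass beaker, 72 mm wide, 85 mm tall, origin at the centre of its underside.
- reagent: Bystander: loose amber reagent bottle, 60 mm wide, 120 mm tall, origin at the centre of its underside.
Mind the look-alikes: they are no part of the job. Of the things that look like the rotator, take the one that is nearest to the robot's base at the start. Of the things that look like the spacer, take the one that is farthest to the robot's right at the start.

How it is judged:
By the outcome, as a careful person would: the job done as asked, in the order asked, and still so for the second after the job is handed in, with the robot touching nothing.
It also fails if it takes over 72 s, if anything falls off the work surface, if the arm or the gripper's body presses on something with over 40 N, if the wrist force passes 120 N, or if a joint passes its speed limit or range.

### The arm

A 6-joint arm with a two-finger parallel gripper is mounted at the origin on the work surface. World frame = base frame: x ahead of the robot, y to its left, z up, the work surface at z = 0. Lengths are in mm, angles in rad, forces in N, time in s.
With the tool pointing down it reaches from about 400 to 925 mm from the base axis. Payload 12.5 kg.
Tool frame: the origin (TCP) lies at the very end of the fingers, on their centre line; the grasp point (between the pads) lies 19 mm behind it; z points along the fingers, y is the line along which they close (so a half turn about z gives the same grasp; the last joint's range is limited). The gripper opens to 95 mm and grips with 3 to 60 N. Pads are 20 mm wide; open, the fingers measure 119 mm over their backs; the gripper's body (75 mm by 180 mm) begins 59 mm behind the grasp point.
Start: joints at [1.157, 0.491, 1.559, -0, 1.092, -0.106], TCP at [189.335, 595.65, 214.661] pointing down, gripper open.
Joint ranges: [-3.1, 3.1], [-0.84, 2.19], [0.05, 2.79], [-1.13, 4.28], [0.06, 2.93], [-2.69, 2.69]. Speed limits (rad/s): [2.22, 2.22, 2.79, 3.14, 3.14, 3.14].

### API

Orientations are given as [roll, pitch, yaw] about the fixed x, y, z axes, in that order (R = Rz(yaw) Ry(pitch) Rx(roll)).
In Python, from cell import state, imaging, env, spot_in, mark_of gives the robot as it stands. The module is installed in compiled form; this text tells all that it offers.
- The arm moves only by the tool step_arm, never from a script. Its argument "increments" is a list of rows, each an object with "slide": the shift along the tool's x, y, z in m, a list of three; "roll": the turn about the tool's z in rad. A call has 1 to 5 rows; each row is the pose to reach, as a shift and turn from the pose commanded when the call began, along the tool's axes at that moment; what a row does not reach only later rows make up. A row lasts 1/8 s, in which the tool goes at most 62.5 mm and 10.7 degrees, less where a joint would pass 70% of its speed; a pose out of reach is approached as far as the arm can. A call with a gripper value outside its range is refused whole. "fingers" is the opening, from 0 (shut) to 1 (fully open), set as the call begins (left out, the last holds). The fingers move at their own pace and stop on an object; the grip force is fixed at half the most. Time passes only in rows, so rows that repeat a pose let the fingers close. It gives the time, the measured TCP pose, the force, the opening and the grip force at its end, in the units of the state.
- state(): the state, without advancing time (a new reading comes with each control period).
- imaging.read_camera(name): name is "scene" or "top" or "wrist"; returns a dict with "color" (384x512x3 uint8, red, green, blue), "z_map" (384x512 float32, mm along the optical axis (not along the pixel's ray), 0 where there is no reading), "intrinsics" (3x3 intrinsics, pixels), "camera_from_world" (4x4, takes a point from world to camera coordinates). Camera axes: x right, y up, looking along -z (the intrinsics and any distortion apply to the point x, -y, -z); pixel columns grow to the right and rows downward; lengths in mm; the calibration is good to about 2 mm. A picture is of the moment at which its call begins.
- env.job_done(): hands the job in; it is judged then, once.
Trained networks look in the newest picture that a camera, given by its name, has taken for a name from the list of things; names that differ only in an ending like _2 or _b are one class to them, and where a whole thing is asked for, a point or a joint stands for the part that bears it (a point fixed in the world has none). Each returns a list of dicts, best first, with "confidence" (0 to 1); they miss things now and then, are a little off and sometimes report something else, mostly with a low value. They report only what shows in the picture. A call takes as long as a camera call. They do not tell look-alikes from the thing itself.
- spot_in(camera, target): "bbox" ([left, top, right, bottom] in pixels, round what is visible of it).
- mark_of(camera, target): "uv" ([column, row] in pixels: a listed point, or the origin of a listed thing).
The state is a dict: "t": time; "joints": joint angles; "qvel": joint speeds; "tau": joint torques, N m; "eef_pos": TCP position; "tcp_rot": TCP orientation; "ft_force": force on the tool from outside, world axes, zero at the start; "moment": the same for the moment, N m; "opening": opening from 0.0 (shut) to 1.0 (fully open); "grip_force": force on a finger pad.
Only numpy, scipy, OpenCV 4.12 (cv2) and the standard library are available. Lean on these libraries where they do the work, as an engineer would, in place of code of your own. Each camera call takes 0.05 s, during which the arm holds its last target. There are 200 camera calls.

## Working session

There is one attempt and no reset: what is moved stays moved. The work goes in short steps, Python scripts to look and compute and a tool call to move; the robot and the scene stay as the last step left them, time stands still between calls to the robot, and variables do not carry over. Pictures are saved under pics/ and viewed, at most 10 in all, crops included, and the job is handed in when it is done.

Besides the shell and the picture viewer there is one more tool, called by a JSON object that holds its "name" and its "arguments", one argument or row to a line. step_arm: Moves the arm, as the interface text tells. Its arguments: {"type":"object","properties":{"increments":{"type":"array"},"fingers":{"type":"number"}},"required":["increments"]}

```bash
mkdir -p pics
cat > h.py <<'E'
import numpy as np, cv2
from scipy.spatial.transform import Rotation as R
from cell import state, imaging, env, spot_in, mark_of
def cam(n): return imaging.read_camera(n)
def cloud(c):
    K=c["intrinsics"];z=c["z_map"].astype(float);h,w=z.shape
    u,v=np.meshgrid(np.arange(w),np.arange(h))
    p=np.stack([(u-K[0,2])/K[0,0]*z,-(v-K[1,2])/K[1,1]*z,-z,np.ones_like(z)],-1)
    W=p@np.linalg.inv(c["camera_from_world"]).T
    W=W[...,:3];W[z==0]=np.nan
    return W
def save(c,n): cv2.imwrite("pics/"+n,c["color"][...,::-1])
E
python3 - <<'E'
from h import *
a=[]
for n in("scene","top"):
    c=cam(n);a.append(c["color"]);W=cloud(c)
    np.save(n+".npy",W)
    for t in("spindle","rotator","spacer_center","carrier_center","bushing_center","beaker","reagent"):
        for m in mark_of(n,t)[:4]:
            u,v=m["uv"];i,j=int(round(v)),int(round(u))
            print(n,t,np.round(m["uv"]),round(m["confidence"],2),np.round(W[min(max(i,0),383),min(max(j,0),511)]))
    print(c["intrinsics"].round(1).tolist(),c["camera_from_world"].round(3).tolist())
    cv2.imwrite(f"pics/{n}0.png",c["color"][...,::-1])
E
```

```text
scene spindle [376. 156.] 0.88 [494. 522. 116.]
scene spindle [294. 182.] 0.7 [588. 237. 111.]
scene rotator [367. 175.] 0.91 [540. 491.  74.]
scene rotator [289. 202.] 0.67 [644. 218.  80.]
scene spacer_center [233. 208.] 0.85 [634.  38.  44.]
scene spacer_center [193. 209.] 0.77 [615. -97.  19.]
scene spacer_center [263. 246.] 0.59 [764. 130.  18.]
scene carrier_center [213. 172.] 0.75 [449. -37.  12.]
scene bushing_center [141. 182.] 0.56 [ 517. -276.   52.]
scene bushing_center [139. 188.] 0.55 [ 522. -290.   25.]
scene beaker [139. 236.] 0.83 [ 741. -242.   67.]
scene reagent [216. 252.] 0.85 [802.  -9.  62.]
[[357.1, 0.0, 258.0], [0.0, 357.1, 191.2], [0.0, 0.0, 1.0]] [[0.038, 0.999, -0.009, -143.357], [-0.792, 0.036, 0.61, 419.381], [0.61, -0.016, 0.792, -1582.938], [0.0, 0.0, 0.0, 1.0]]
top spindle [219. 200.] 0.81 [586. 228. 112.]
top spindle [123. 234.] 0.69 [487. 535. 102.]
top rotator [221. 201.] 0.63 [583. 222. 122.]
top rotator [134. 235.] 0.56 [486. 483. 172.]
top spacer_center [250. 144.] 0.71 [777. 126.  -2.]
top spacer_center [318. 187.] 0.48 [ 624. -101.    4.]
top spacer_center [276. 191.] 0.47 [614.  41.  -1.]
top carrier_center [300. 235.] 0.68 [463. -35.   6.]
top carrier_center [365. 162.] 0.56 [ 705. -266.   -2.]
top bushing_center [377. 220.] 0.65 [ 508. -285.   52.]
top bushing_center [293. 145.] 0.56 [757. -12.  97.]
top beaker [364. 159.] 0.94 [ 714. -260.   10.]
top reagent [292. 145.] 0.52 [756.  -9.  98.]
[[464.0, 0.0, 254.5], [0.0, 464.0, 190.0], [0.0, 0.0, 1.0]] [[-0.027, -1.0, 0.008, 131.563], [0.999, -0.027, 0.042, -615.431], [-0.041, 0.009, 0.999, -1553.906], [0.0, 0.0, 0.0, 1.0]]
```

View pics/top0.png

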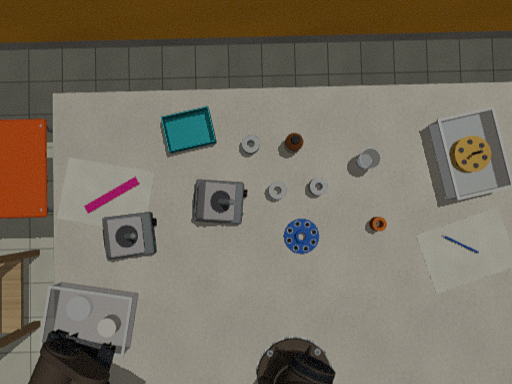

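View pics/scene0.png

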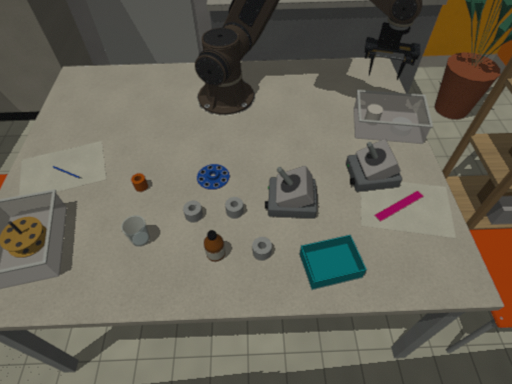

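The top view shows the nearer rotator at (219,200) with its spindle tip to the right. The rightmost spacer is at (318,187), the carrier at (300,235), the bushing at (377,223), the beaker at (364,159) and the reagent bottle at (293,143). The scene view agrees with this. Next I refine the positions from the depth clouds.

Run:
```python
from h import *
P={n:np.load(n+".npy").reshape(-1,3) for n in("scene","top")}
def near(W,x,y,r,z0,z1):
    d=np.hypot(W[:,0]-x,W[:,1]-y); return W[(d<r)&(W[:,2]>z0)&(W[:,2]<z1)]
from scipy.optimize import least_squares
for nm,x,y,r,z0,z1 in(("spacer",620,-99,45,38,52),("sp2",614,41,45,38,52),("carrier",460,-35,75,3,12),("hub",460,-35,35,16,28),("bushing",508,-280,40,42,58),("reagent",765,-10,50,20,140),("beaker",720,-255,60,60,95)):
    for n in P:
        q=near(P[n],x,y,r,z0,z1)
        if len(q)>3: print(nm,n,len(q),q.mean(0).round(1),((q.min(0)+q.max(0))/2).round(1),np.ptp(q,axis=0).round(0))
# rotator
for n in P:
    q=near(P[n],586,215,95,60,190)
    # face plane: ransac
    rng=np.random.default_rng(0);best=0
    for _ in range(1500):
        a=q[rng.choice(len(q),3,False)];nn=np.cross(a[1]-a[0],a[2]-a[0]);l=np.linalg.norm(nn)
        if l<1:continue
        nn/=l;nn*=np.sign(nn[2])
        if abs(nn[2]-.866)>.06: continue
        k=abs((q-a[0])@nn)<4
        if k.sum()>best:best=k.sum();B=(a[0],nn,k)
    f=q[B[2]];c=f.mean(0);nn=np.linalg.svd(f-c)[2][2];nn*=np.sign(nn[2])
    print(n,"face n",nn.round(3),"az",np.degrees(np.arctan2(nn[1],nn[0])).round(1),len(f),c.round(1),f.min(0).round(0),f.max(0).round(0))
    h=(q-c)@nn
    s=q[(h>12)&(h<95)];print(" spindle pts",len(s))
    if len(s)>8:
        # fit axis w/ tilt 30: params foot x,y, az
        def res(p):
            d=np.array([.5*np.cos(p[2]),.5*np.sin(p[2]),.866]);v=s-np.array([p[0],p[1],100])
            return np.linalg.norm(np.cross(v,d),axis=1)-9
        o=least_squares(res,[586,228,-1.57],loss="soft_l1",f_scale=3);t=o.x
        print(" foot",t[:2].round(1),"az",np.degrees(t[2]).round(1),"tip",(t[:2]+42.5*np.array([np.cos(t[2]),np.sin(t[2])])).round(1),"maxz",s[:,2].max().round(0),"rms",np.sqrt((o.fun**2).mean()).round(1))
s=state();print(s["eef_pos"],s["tcp_rot"])
print(R.from_euler("xyz",s["tcp_rot"]).as_matrix().round(3).tolist())
```

```text
spacer scene 203 [629.9 -93.9  44.5] [629.  -94.9  43.9] [58. 58. 11.]
spacer top 206 [623.4 -96.8  44.8] [623.5 -97.1  44.8] [57. 58. 14.]
sp2 scene 205 [621.   42.9  44. ] [618.6  43.3  44. ] [59. 56. 12.]
sp2 top 207 [614.4  40.6  44.6] [613.9  40.6  44.9] [57. 60. 14.]
carrier scene 550 [467.  -36.3   6.3] [464.3 -34.2   7.4] [139. 131.   9.]
carrier top 746 [459.4 -35.3   6.7] [460.  -33.3   7.5] [148. 145.   9.]
hub scene 78 [464.4 -36.5  21.2] [461.9 -37.3  21.1] [44. 40. 10.]
hub top 81 [459.6 -39.7  21.9] [460.3 -39.2  21.7] [40. 40. 11.]
bushing scene 109 [ 500.1 -289.6   49.2] [ 497.8 -291.    48.5] [48. 49. 13.]
bushing top 125 [ 494.8 -290.9   49.4] [ 494.2 -292.1   49.8] [46. 47. 16.]
reagent scene 488 [788.1 -13.2  77. ] [779.4 -15.5  72. ] [ 53.  59. 104.]
reagent top 299 [765.2 -13.9  86.6] [769.6 -17.3  75.9] [ 59.  59. 106.]
beaker scene 292 [ 710.9 -260.1   75.8] [ 712.  -259.3   74.3] [73. 70. 28.]
beaker top 161 [ 709.3 -264.5   78.2] [ 708.  -260.4   76.4] [69. 70. 33.]
scene face n [-0.039 -0.492  0.87 ] az -94.6 784 [592.9 231.6 102.3] [525. 178.  70.] [649. 283. 128.]
 spindle pts 109
 foot [584.9 227.2] az -98.3 tip [578.8 185.2] maxz 177.0 rms 1.9
top face n [-0.038 -0.502  0.864] az -94.3 884 [581.  230.1 101.8] [518. 178.  69.] [644. 279. 130.]
 spindle pts 76
 foot [580.6 224.8] az -93.3 tip [578.2 182.4] maxz 178.0 rms 2.2
[189.33746649 595.65988377 214.68515154] [3.14143751e+00 2.00001998e-05 2.83381010e+00]
[[-0.953, 0.303, 0.0], [0.303, 0.953, 0.0], [-0.0, 0.0, -1.0]]
```

{"name": "step_arm", "arguments": {
  "increments": [
    {"slide":[-0.626,-0.527,0],"roll":0},
    {"slide":[-0.626,-0.527,0],"roll":0},
    {"slide":[-0.626,-0.527,0],"roll":0},
    {"slide":[-0.626,-0.527,0],"roll":0},
    {"slide":[-0.626,-0.527,0],"roll":0}
  ],
  "fingers": 1
}}

```text
t: 1.42
eef_pos: [357.0, 329.7, 214.9]
tcp_rot: [3.141, 0.0, 2.834]
ft_force: [1.3, 0.1, -0.5]
opening: 0.995
grip_force: 0.0
```

{"name": "step_arm", "arguments": {
  "increments": [
    {"slide":[-0.387,-0.326,0],"roll":0},
    {"slide":[-0.387,-0.326,0],"roll":0},
    {"slide":[-0.387,-0.326,0],"roll":0},
    {"slide":[-0.387,-0.326,0],"roll":0},
    {"slide":[-0.387,-0.326,0],"roll":0}
  ]
}}

```text
t: 2.05
eef_pos: [523.9, 65.2, 214.9]
tcp_rot: [3.141, 0.001, 2.834]
ft_force: [0.1, 0.7, 0.7]
opening: 1.0
grip_force: 0.0
```

{"name": "step_arm", "arguments": {
  "increments": [
    {"slide":[-0.148,-0.124,0],"roll":1.34},
    {"slide":[-0.148,-0.124,0],"roll":1.34},
    {"slide":[-0.148,-0.124,0],"roll":1.34},
    {"slide":[-0.148,-0.124,0],"roll":1.34},
    {"slide":[-0.148,-0.124,0],"roll":1.34}
  ]
}}

```text
t: 2.68
eef_pos: [626.6, -97.0, 214.1]
tcp_rot: [-3.141, -0.0, 1.888]
ft_force: [-0.2, -0.4, 0.1]
opening: 0.998
grip_force: 0.0
```

{"name": "step_arm", "arguments": {
  "increments": [
    {"slide":[0,0,0],"roll":0.396},
    {"slide":[0,0,0],"roll":0.396},
    {"slide":[0,0,0],"roll":0.396}
  ]
}}

```text
t: 3.05
eef_pos: [626.4, -95.9, 214.6]
tcp_rot: [3.142, -0.0, 1.501]
ft_force: [-0.2, -0.2, 0.5]
opening: 0.997
grip_force: 0.0
```

```bash
cat >> h.py <<'E'
def tool():
    s=state();return np.array(s["eef_pos"]),R.from_euler("xyz",s["tcp_rot"]).as_matrix(),s
def delta(p):
    e,M,s=tool();return (M.T@(np.array(p)-e)).round(1)
def top_center(W,x,y,r,z0,z1):
    q=W.reshape(-1,3);q=q[(np.hypot(q[:,0]-x,q[:,1]-y)<r)&(q[:,2]>z0)&(q[:,2]<z1)]
    if len(q)<10: return None
    c,rad=cv2.minEnclosingCircle(q[:,:2].astype(np.float32));
    return len(q),q.mean(0).round(1),np.round(c,1),round(rad,1)
E
python3 - <<'E'
from h import *
c=cam("wrist");save(c,"w1.png");W=cloud(c)
e,M,s=tool();print(e.round(1),s["tcp_rot"])
print(top_center(W,626,-96,42,38,52))
for m in mark_of("wrist","spacer_center"):
    u,v=m["uv"];d=np.linalg.inv(c["camera_from_world"]);K=c["intrinsics"]
    r=d[:3,:3]@np.array([(u-K[0,2])/K[0,0],-(v-K[1,2])/K[1,1],-1]);o=d[:3,3];print(m,(o+r*(22.5-o[2])/r[2]).round(1),o.round(0))
E
```

```text
[626.4 -95.9 214.6] [ 3.14155901e+00 -4.99017420e-05  1.50204022e+00]
(2238, array([628.4, -95.9,  44.6]), array([628.3, -96.8]), 29.9)
{'uv': [229.8, 36.1], 'confidence': 0.87} [618.8  37.4  22.5] [631. -31. 385.]
{'uv': [246.8, 167.5], 'confidence': 0.75} [626.2 -93.9  22.5] [631. -31. 385.]
{'uv': [328.0, 292.5], 'confidence': 0.41} [ 710.5 -248.5   22.5] [631. -31. 385.]
```

View pics/w1.png

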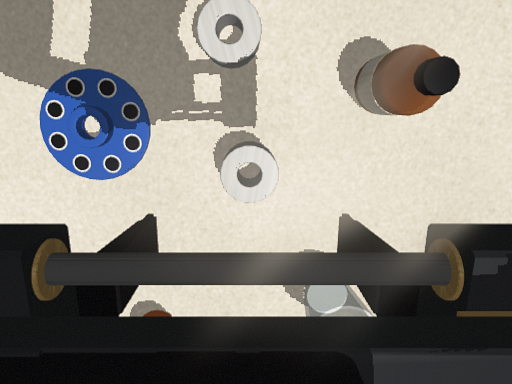

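The wrist view shows the target spacer at (249,172), with open bench on both sides of it for the fingers. I measured its centre at about (627.5,-96).

{"name": "step_arm", "arguments": {
  "increments": [
    {"slide":[0,0.001,0.06],"roll":0},
    {"slide":[0,0.001,0.12],"roll":0},
    {"slide":[0,0.001,0.175],"roll":0},
    {"slide":[0,0.001,0.2],"roll":0},
    {"slide":[0,0.001,0.2],"roll":0}
  ]
}}

```text
t: 3.78
eef_pos: [626.6, -95.7, 12.9]
tcp_rot: [-3.138, -0.001, 1.503]
ft_force: [-0.5, -0.3, -0.1]
opening: 0.999
grip_force: 0.0
```

{"name": "step_arm", "arguments": {
  "increments": [
    {"slide":[0,0,0],"roll":0},
    {"slide":[0,0,0],"roll":0},
    {"slide":[0,0,0],"roll":0},
    {"slide":[0,0,0],"roll":0}
  ],
  "fingers": 0
}}

```text
t: 4.28
eef_pos: [627.7, -96.0, 15.2]
tcp_rot: [3.141, 0.0, 1.5]
ft_force: [1.9, -0.7, 0.4]
opening: 0.638
grip_force: 1.5
```

{"name": "step_arm", "arguments": {
  "increments": [
    {"slide":[0,0,0],"roll":0},
    {"slide":[0,0,-0.03],"roll":0},
    {"slide":[0,0,-0.09],"roll":0},
    {"slide":[0.02,-0.006,-0.15],"roll":0},
    {"slide":[0.06,-0.02,-0.19],"roll":0}
  ]
}}

```text
t: 4.9
eef_pos: [611.9, -35.0, 206.9]
tcp_rot: [3.14, 0.0, 1.498]
ft_force: [0.4, -0.5, -1.9]
opening: 0.631
grip_force: 30.0
```

{"name": "step_arm", "arguments": {
  "increments": [
    {"slide":[0.05,-0.015,-0.025],"roll":0},
    {"slide":[0.1,-0.03,-0.025],"roll":0},
    {"slide":[0.142,-0.0435,-0.025],"roll":0},
    {"slide":[0.142,-0.0435,-0.025],"roll":0}
  ]
}}

```text
t: 5.4
eef_pos: [577.3, 112.6, 229.5]
tcp_rot: [-3.141, -0.0, 1.504]
ft_force: [0.5, -0.1, -2.2]
opening: 0.629
grip_force: 30.0
```

```bash
cat >> h.py <<'E'
def spindle(W,x0=581,y0=185):
    from scipy.optimize import least_squares
    q=W.reshape(-1,3);q=q[np.isfinite(q[:,0])]
    n0=np.array([-.037,-.5,.866]);f=np.array([583,226.5,100.]);h=(q-f)@n0;v=q-f-np.outer(h,n0);d=np.linalg.norm(v,axis=1)
    s=q[(h>15)&(h<90)&(d<22)];hs=((s-f)@n0);print("spindle n",len(s),"h",np.percentile(hs,[0,50,98,100]).round(1))
    s=s[hs<77]
    def res(p):
        a=np.array([.5*np.cos(p[2]),.5*np.sin(p[2]),.866]);return np.linalg.norm(np.cross(s-np.array([p[0],p[1],100]),a),axis=1)-9
    o=least_squares(res,[583,226,-1.64],loss="soft_l1",f_scale=2);p=o.x;az=np.degrees(p[2])
    tip=np.array([p[0]+42.5*np.cos(p[2]),p[1]+42.5*np.sin(p[2]),173.6])
    print("foot",p[:2].round(1),"az",az.round(1),"tip",tip.round(1),"rms",np.sqrt((o.fun**2).mean()).round(2))
E
python3 - <<'E'
from h import *
c=cam("wrist");save(c,"w2.png");W=cloud(c);spindle(W)
e,M,s=tool();print(e.round(1),s["tcp_rot"],s["opening"],s["grip_force"])
# held ring
q=W.reshape(-1,3);L=(q-e)@M
k=(np.abs(L[:,1])<33)&(np.abs(L[:,0])<45)&(L[:,2]>-60)&(L[:,2]<40);r=L[k]
print(len(r),np.percentile(r,[1,50,99],axis=0).round(1))
E
```

```text
spindle n 1425 h [15.1 67.6 85.6 87. ]
foot [585.8 225.2] az -95.7 tip [581.6 182.9 173.6] rms 0.23
[577.9 111.1 229.5] [-3.14122211e+00  1.03122865e-04  1.50266920e+00] 0.6270724070928443 29.99902194365859
11732 [[-25.9 -32.  -57.4]
 [ 11.7  -0.3 -29.5]
 [ 30.2  31.6  11.2]]
```

View pics/w2.png

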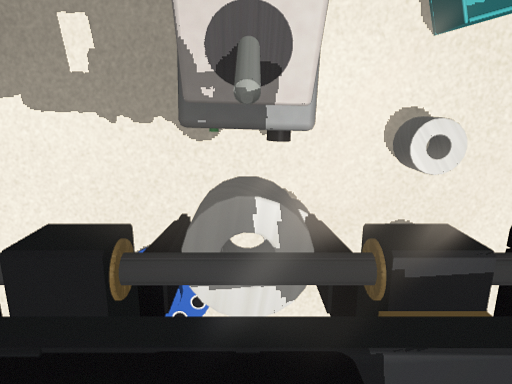

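The fit is sharp (rms 0.23 mm): spindle tip at (581.6,182.9), leaning towards azimuth -95.7°. In the wrist picture the tip is at (247,91), and the spacer is held centred between the pads at (248,240).

The tool stays vertical, so I thread each ring a little way over the tip. Then I swing the tool towards the lean so the ring pivots in the pads.

{"name": "step_arm", "arguments": {
  "increments": [
    {"slide":[0.05,-0.001,0],"roll":0.03},
    {"slide":[0.079,-0.001,0],"roll":0.03},
    {"slide":[0.079,-0.001,0.012],"roll":0.03},
    {"slide":[0.079,-0.001,0.035],"roll":0.03},
    {"slide":[0.079,-0.001,0.045],"roll":0.03}
  ]
}}

```text
t: 6.08
eef_pos: [582.6, 187.3, 182.9]
tcp_rot: [-3.139, 0.001, 1.469]
ft_force: [-0.2, 0.8, -0.4]
opening: 0.631
grip_force: 30.0
```

{"name": "step_arm", "arguments": {
  "increments": [
    {"slide":[0,0,0.004],"roll":0},
    {"slide":[0,0,0.008],"roll":0},
    {"slide":[0,0,0.008],"roll":0}
  ]
}}

```text
t: 6.45
eef_pos: [583.0, 188.8, 176.8]
tcp_rot: [3.141, -0.0, 1.47]
ft_force: [-0.3, 0.1, -1.1]
opening: 0.629
grip_force: 30.0
```

{"name": "step_arm", "arguments": {
  "increments": [
    {"slide":[-0.004,0,0.001],"roll":0},
    {"slide":[-0.007,0,0.003],"roll":0},
    {"slide":[-0.01,0,0.005],"roll":0},
    {"slide":[-0.013,0,0.007],"roll":0},
    {"slide":[-0.0165,0,0.0105],"roll":0}
  ]
}}

```text
t: 7.08
eef_pos: [582.1, 173.4, 167.9]
tcp_rot: [3.138, -0.003, 1.47]
ft_force: [-1.5, 6.5, 8.7]
opening: 0.61
grip_force: 30.0
```

Run:
```python
from h import *
c=cam("wrist");save(c,"w3.png")
e,M,s=tool();print(e.round(1),s["ft_force"],s["moment"],s["grip_force"])
W=cloud(c);cs=cam("scene")
L=(W.reshape(-1,3)-e)@M
k=(np.abs(L[:,1])<27)&(np.abs(L[:,0])<50)&(L[:,2]>-50)&(L[:,2]<40)&(L[:,0]>0);r=L[k]
# outer front wall tilt
for z0 in range(-40,30,8):
    m=r[(r[:,2]>=z0)&(r[:,2]<z0+8)&(np.abs(r[:,1])<8)]
    if len(m)>3: print(z0,len(m),m[:,0].max().round(1))
img=cs["color"][110:230,230:350,::-1];w=cv2.resize(img,(600,600),interpolation=cv2.INTER_CUBIC);cv2.imwrite("pics/m3.png",np.hstack([cv2.resize(w,(384,384)),cv2.resize(c["color"][...,::-1],(416,384))]))
```

```text
[582.  173.1 167.4] [-0.45977522  6.49313265  5.58638043] [1.33326196 0.10597907 0.01359224] 30.001141390439443
-40 1629 31.4
-32 416 34.4
-24 372 37.5
-16 311 40.3
-8 263 43.1
0 18 43.0
24 86 42.4
```

View pics/m3.png

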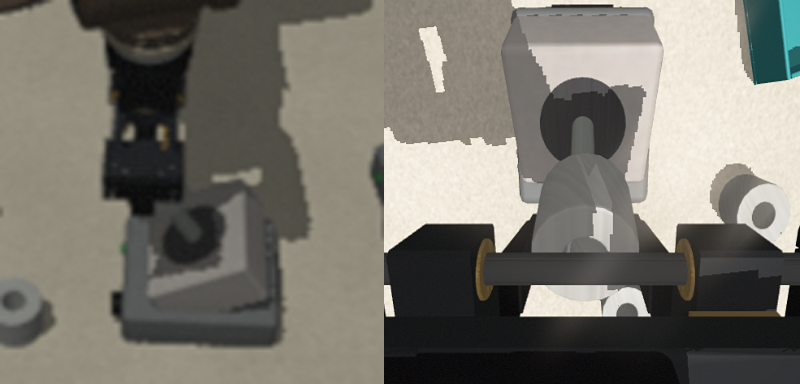

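The wrist view shows the spacer on the spindle and already tilted about 20° in the pads, with forces of only a few newtons. I finish the tilt, follow the axis down and release.

{"name": "step_arm", "arguments": {
  "increments": [
    {"slide":[-0.003,0,0.003],"roll":0},
    {"slide":[-0.004,0,0.006],"roll":0},
    {"slide":[-0.002,0,0.011],"roll":0},
    {"slide":[0.001,0,0.016],"roll":0},
    {"slide":[0.004,0,0.021],"roll":0}
  ]
}}

```text
t: 7.8
eef_pos: [582.1, 177.4, 146.6]
tcp_rot: [3.139, -0.002, 1.47]
ft_force: [-1.8, 5.0, 6.3]
opening: 0.608
grip_force: 30.0
```

{"name": "step_arm", "arguments": {
  "increments": [
    {"slide":[0,0,0],"roll":0},
    {"slide":[0,0,0],"roll":0},
    {"slide":[0,0,0],"roll":0}
  ],
  "fingers": 0.85
}}

```text
t: 8.18
eef_pos: [581.7, 176.2, 145.4]
tcp_rot: [3.141, -0.0, 1.47]
ft_force: [-0.0, 0.6, 0.8]
opening: 0.831
grip_force: 0.0
```

{"name": "step_arm", "arguments": {
  "increments": [
    {"slide":[-0.01,0,-0.06],"roll":0},
    {"slide":[-0.05,0,-0.1],"roll":0},
    {"slide":[-0.075,0,-0.1],"roll":0},
    {"slide":[-0.075,0,-0.1],"roll":0}
  ]
}}

```text
t: 8.68
eef_pos: [574.1, 100.5, 245.7]
tcp_rot: [3.141, -0.0, 1.468]
ft_force: [-1.3, 0.6, -0.2]
opening: 0.85
grip_force: 0.0
```

```bash
cat >> h.py <<'E'
def stack(W,tip=(581.6,182.9,173.6),az=-95.7):
    a=np.radians(az);n=np.array([.5*np.cos(a),.5*np.sin(a),.866]);f=np.array(tip)-85*n
    ux=np.array([-np.cos(a)*.866,-np.sin(a)*.866,.5]);uy=np.cross(n,ux)
    q=W.reshape(-1,3);q=q[np.isfinite(q[:,0])];v=q-f;h=v@n;x=v@ux;y=v@uy;d=np.hypot(x,y)
    for lo,hi in((10.5,12.5),(13.5,20),(23,29),(30,38),(45,58)):
        m=(d>lo)&(d<hi)&(h>-10)&(h<140);print("ring",lo,hi,m.sum(),np.percentile(h[m],[5,50,95]).round(1) if m.sum() else "")
E
python3 - <<'E'
from h import *
c=cam("wrist");save(c,"w4.png");e,M,s=tool();print(e.round(1),s["tcp_rot"],s["ft_force"]);stack(cloud(c))
E
```

```text
[574.1 101.4 245.2] [ 3.14148870e+00 -1.96346506e-04  1.46884567e+00] [-0.36516472 -0.22239251 -0.27747694]
ring 10.5 12.5 119 [43.2 44.5 45.6]
ring 13.5 20 1070 [28.7 44.6 45.8]
ring 23 29 2726 [ 0.5 43.1 45.6]
ring 30 38 1172 [-1.1  0.3 44.6]
ring 45 58 2760 [-1.7 -0.4  0.8]
```

View pics/w4.png

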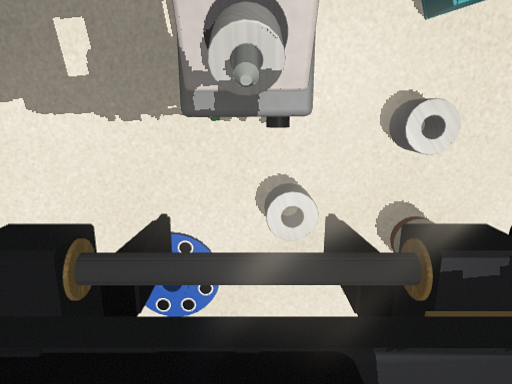

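Spacer is fully seated: its top is at 44.6 mm along the spindle, at (246,50) in the picture. Next is the carrier.

{"name": "step_arm", "arguments": {
  "increments": [
    {"slide":[-0.05,-0.033,0.01],"roll":0},
    {"slide":[-0.1,-0.066,0.02],"roll":0},
    {"slide":[-0.15,-0.098,0.04],"roll":0},
    {"slide":[-0.15,-0.098,0.045],"roll":0},
    {"slide":[-0.15,-0.098,0.045],"roll":0}
  ]
}}

```text
t: 9.35
eef_pos: [462.1, -37.0, 199.9]
tcp_rot: [-3.141, -0.0, 1.47]
ft_force: [0.4, 0.8, -0.4]
opening: 0.85
grip_force: 0.0
```

Run:
```python
from h import *
c=cam("wrist");e,M,s=tool();print(e.round(1),s["tcp_rot"]);W=cloud(c)
print(top_center(W,461,-38,30,16,28))
for z0,z1 in((4,9),): print(top_center(W,461,-38,68,z0,z1))
h=top_center(W,461,-38,30,16,28)
print("delta", delta([*h[2],10]))
```

```text
[462.4 -36.8 200.1] [ 3.14145919e+00 -2.81329029e-04  1.47100715e+00]
(955, array([463.5, -38.5,  21.5]), array([463.3, -39. ]), 21.9)
(7938, array([463.7, -36.6,   6. ]), array([463.5, -39.1]), 59.7)
delta [ -2.2   1.1 190.1]
```

{"name": "step_arm", "arguments": {
  "increments": [
    {"slide":[-0.002,0.001,0.06],"roll":0},
    {"slide":[-0.002,0.001,0.12],"roll":0},
    {"slide":[-0.002,0.001,0.17],"roll":0},
    {"slide":[-0.002,0.001,0.188],"roll":0},
    {"slide":[-0.002,0.001,0.188],"roll":0}
  ]
}}

```text
t: 10.02
eef_pos: [462.7, -38.5, 10.9]
tcp_rot: [-3.139, -0.0, 1.472]
ft_force: [-0.2, 0.0, 0.8]
opening: 0.852
grip_force: 0.0
```

{"name": "step_arm", "arguments": {
  "increments": [
    {"slide":[0,0,0],"roll":0},
    {"slide":[0,0,0],"roll":0},
    {"slide":[0,0,0],"roll":0},
    {"slide":[0,0,0],"roll":0},
    {"slide":[0,0,0],"roll":0}
  ],
  "fingers": 0
}}

```text
t: 10.65
eef_pos: [462.6, -39.7, 12.5]
tcp_rot: [3.141, 0.0, 1.47]
ft_force: [-0.7, 0.3, 5.9]
opening: 0.457
grip_force: 30.0
```

{"name": "step_arm", "arguments": {
  "increments": [
    {"slide":[0,0,-0.03],"roll":0},
    {"slide":[0,0,-0.09],"roll":0},
    {"slide":[0,0,-0.15],"roll":0},
    {"slide":[0,0,-0.21],"roll":0},
    {"slide":[0,0,-0.225],"roll":0}
  ]
}}

```text
t: 11.28
eef_pos: [463.1, -39.8, 240.6]
tcp_rot: [3.136, 0.001, 1.47]
ft_force: [0.3, 0.3, -1.8]
opening: 0.456
grip_force: 30.0
```

{"name": "step_arm", "arguments": {
  "increments": [
    {"slide":[0.05,0.02,0],"roll":0},
    {"slide":[0.105,0.042,0],"roll":0},
    {"slide":[0.16,0.064,0],"roll":0},
    {"slide":[0.215,0.086,0],"roll":0},
    {"slide":[0.24,0.096,0],"roll":0}
  ]
}}

```text
t: 11.9
eef_pos: [582.4, 192.1, 236.4]
tcp_rot: [-3.141, -0.0, 1.472]
ft_force: [-0.3, -0.7, -2.4]
opening: 0.454
grip_force: 30.0
```

Run:
```python
from h import *
c=cam("wrist");e,M,s=tool();print(e.round(1),s["tcp_rot"],delta([582.3,189.9,173.6]))
W=cloud(c);L=(W.reshape(-1,3)-e)@M
C=c["color"].reshape(-1,3).astype(int);blue=(C[:,2]>C[:,0]+40)
r=L[blue&(np.abs(L[:,0])<80)&(np.abs(L[:,1])<75)&(np.abs(L[:,2])<30)]
print(len(r),np.percentile(r,[0.2,50,99.8],axis=0).round(1))
p=r[np.abs(r[:,1])<10];print("front edge x (disc r=60):",np.percentile(p[:,0],99.5).round(1))
h=r[r[:,2]<-4];print("hub",len(h),np.percentile(h,[1,99],axis=0).round(1))
```

```text
[583.2 193.5 236.2] [-3.14104345e+00 -7.47305715e-04  1.47248986e+00] [-3.7 -0.5 62.6]
15115 [[-54.1 -58.2 -10.8]
 [ 19.9  -4.1   6.4]
 [ 58.   49.3   8.6]]
front edge x (disc r=60): 58.1
hub 2530 [[ -7.1 -21.1 -10.9]
 [ 20.7  19.9  -4.5]]
```

{"name": "step_arm", "arguments": {
  "increments": [
    {"slide":[0.0015,0,0],"roll":0},
    {"slide":[0.0015,0,0.025],"roll":0},
    {"slide":[0.0015,0,0.048],"roll":0},
    {"slide":[0.0015,0,0.058],"roll":0},
    {"slide":[0.0015,0,0.063],"roll":0}
  ]
}}

```text
t: 12.58
eef_pos: [582.1, 190.4, 174.1]
tcp_rot: [-3.142, 0.0, 1.47]
ft_force: [-0.4, -0.1, -0.2]
opening: 0.452
grip_force: 30.0
```

{"name": "step_arm", "arguments": {
  "increments": [
    {"slide":[0,0,0],"roll":0}
  ]
}}

```text
t: 12.7
eef_pos: [582.2, 190.8, 174.5]
tcp_rot: [3.141, -0.0, 1.47]
ft_force: [0.5, -0.3, -0.9]
opening: 0.458
grip_force: 30.0
```

{"name": "step_arm", "arguments": {
  "increments": [
    {"slide":[-0.002,0,0.001],"roll":0},
    {"slide":[-0.004,0,0.003],"roll":0},
    {"slide":[-0.006,0,0.005],"roll":0},
    {"slide":[-0.008,0,0.008],"roll":0},
    {"slide":[-0.008,0,0.009],"roll":0}
  ]
}}

```text
t: 13.32
eef_pos: [581.4, 183.1, 165.2]
tcp_rot: [3.141, -0.0, 1.47]
ft_force: [-0.6, 3.7, 5.3]
opening: 0.459
grip_force: 30.0
```

Run:
```python
from h import *
c=cam("wrist");e,M,s=tool();print(e.round(1),s["ft_force"],s["opening"])
W=cloud(c);L=(W.reshape(-1,3)-e)@M
C=c["color"].reshape(-1,3).astype(int);blue=(C[:,2]>C[:,0]+40)
r=L[blue&(np.abs(L[:,0])<80)&(np.abs(L[:,1])<12)&(L[:,0]>26)&(np.abs(L[:,2])<60)]
p=np.polyfit(r[:,0],r[:,2],1);print("disc tilt deg",np.degrees(np.arctan(p[0])),"z at 0",p[1]);save(c,"w5.png")
```

```text
[581.5 183.2 165.1] [-0.58816172  3.80757453  3.96440809] 0.4524481220915421
disc tilt deg -18.303358138013486 z at 0 6.821070188544201
```

{"name": "step_arm", "arguments": {
  "increments": [
    {"slide":[-0.002,0,0.003],"roll":0},
    {"slide":[-0.001,0,0.007],"roll":0},
    {"slide":[0.001,0,0.01],"roll":0}
  ]
}}

```text
t: 13.75
eef_pos: [581.8, 184.3, 155.4]
tcp_rot: [3.14, -0.001, 1.47]
ft_force: [-0.3, 2.8, 4.8]
opening: 0.458
grip_force: 30.0
```

{"name": "step_arm", "arguments": {
  "increments": [
    {"slide":[0,0,0],"roll":0},
    {"slide":[0,0,0],"roll":0},
    {"slide":[0,0,0],"roll":0}
  ],
  "fingers": 0.75
}}

```text
t: 14.12
eef_pos: [581.3, 183.8, 154.9]
tcp_rot: [-3.141, 0.0, 1.47]
ft_force: [0.5, 0.2, -1.0]
opening: 0.708
grip_force: 0.0
```

{"name": "step_arm", "arguments": {
  "increments": [
    {"slide":[-0.002,0,-0.05],"roll":0},
    {"slide":[-0.05,0,-0.09],"roll":0},
    {"slide":[-0.085,0,-0.09],"roll":0},
    {"slide":[-0.085,0,-0.09],"roll":0}
  ]
}}

```text
t: 14.62
eef_pos: [572.7, 97.5, 245.6]
tcp_rot: [3.141, 0.0, 1.468]
ft_force: [0.9, 0.1, 1.0]
opening: 0.751
grip_force: 0.0
```

Run:
```python
from h import *
c=cam("wrist");save(c,"w6.png");e,M,s=tool();print(e.round(1),s["tcp_rot"],s["ft_force"]);stack(cloud(c))
```

```text
[572.8  98.7 245.3] [ 3.14150658e+00 -6.70921304e-05  1.46844322e+00] [ 0.37643746 -0.49802315  0.37493407]
ring 10.5 12.5 130 [65.1 66.5 67.2]
ring 13.5 20 1853 [50.  66.  67.6]
ring 23 29 1361 [49.6 50.7 65.5]
ring 30 38 3001 [49.6 50.8 52. ]
ring 45 58 5160 [49.6 50.8 52. ]
```

View pics/w6.png

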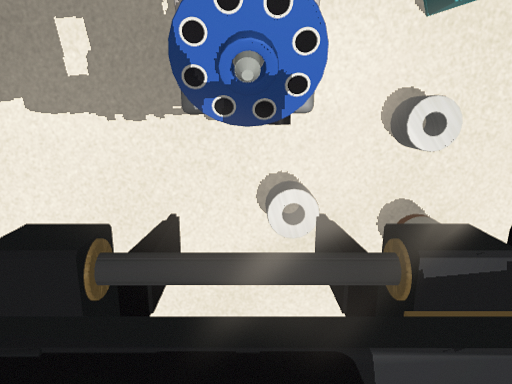

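Carrier is flat on the spacer: its disc top is at 50.8 mm and its hub top at 66.5 mm along the spindle. The hub shows at (248,62) in the picture. Next is the bushing.

{"name": "step_arm", "arguments": {
  "increments": [
    {"slide":[-0.06,-0.005,0],"roll":0},
    {"slide":[-0.12,-0.01,0],"roll":0},
    {"slide":[-0.18,-0.016,0],"roll":0},
    {"slide":[-0.24,-0.022,0],"roll":0},
    {"slide":[-0.3,-0.027,0],"roll":0}
  ],
  "fingers": 0.9
}}

```text
t: 15.3
eef_pos: [515.8, -197.3, 244.8]
tcp_rot: [-3.141, -0.0, 1.471]
ft_force: [1.2, -1.2, 0.0]
opening: 0.899
grip_force: 0.0
```

{"name": "step_arm", "arguments": {
  "increments": [
    {"slide":[-0.05,-0.005,0.01],"roll":0},
    {"slide":[-0.095,-0.009,0.03],"roll":0},
    {"slide":[-0.095,-0.009,0.03],"roll":0},
    {"slide":[-0.095,-0.009,0.03],"roll":0}
  ]
}}

```text
t: 15.8
eef_pos: [497.9, -289.1, 214.9]
tcp_rot: [-3.141, -0.001, 1.471]
ft_force: [-0.7, 1.0, 0.4]
opening: 0.9
grip_force: 0.0
```

Run:
```python
from h import *
c=cam("wrist");e,M,s=tool();print(e.round(1),s["tcp_rot"],np.round(s["joints"],2));W=cloud(c)
h=top_center(W,497,-290,38,43,58);print(h);save(c,"w7.png")
if h: print("delta", delta([*h[2],11]))
```

```text
[ 498.  -288.8  215.2] [ 3.14153479e+00 -2.71998707e-04  1.47141254e+00] [-0.64  0.42  1.68  0.    1.04 -0.54]
(1309, array([ 498.6, -292.3,   49.5]), array([ 498.6, -292.9]), 23.8)
delta [ -4.    1.  204.2]
```

{"name": "step_arm", "arguments": {
  "increments": [
    {"slide":[-0.004,0.001,0.06],"roll":0},
    {"slide":[-0.004,0.001,0.12],"roll":0},
    {"slide":[-0.004,0.001,0.18],"roll":0},
    {"slide":[-0.004,0.001,0.204],"roll":0},
    {"slide":[-0.004,0.001,0.204],"roll":0}
  ]
}}

```text
t: 16.48
eef_pos: [498.1, -292.5, 10.0]
tcp_rot: [-3.139, -0.002, 1.472]
ft_force: [-0.2, 0.1, 0.6]
opening: 0.9
grip_force: 0.0
```

{"name": "step_arm", "arguments": {
  "increments": [
    {"slide":[0,0,0],"roll":0},
    {"slide":[0,0,0],"roll":0},
    {"slide":[0,0,0],"roll":0},
    {"slide":[0,0,0],"roll":0},
    {"slide":[0,0,0],"roll":0}
  ],
  "fingers": 0
}}

```text
t: 17.1
eef_pos: [498.1, -294.1, 11.5]
tcp_rot: [3.141, 0.0, 1.47]
ft_force: [-0.3, 1.8, 4.2]
opening: 0.492
grip_force: 30.0
```

{"name": "step_arm", "arguments": {
  "increments": [
    {"slide":[0,0,0],"roll":0},
    {"slide":[0,0,-0.05],"roll":0},
    {"slide":[0,0,-0.11],"roll":0},
    {"slide":[0,0,-0.17],"roll":0},
    {"slide":[0,0,-0.229],"roll":0}
  ]
}}

```text
t: 17.73
eef_pos: [497.7, -293.8, 242.0]
tcp_rot: [-3.141, -0.0, 1.47]
ft_force: [1.3, -0.7, -0.9]
opening: 0.494
grip_force: 30.0
```

{"name": "step_arm", "arguments": {
  "increments": [
    {"slide":[0.06,0.005,0],"roll":0},
    {"slide":[0.12,0.01,0],"roll":0},
    {"slide":[0.18,0.016,0],"roll":0},
    {"slide":[0.24,0.022,0],"roll":0},
    {"slide":[0.3,0.028,0],"roll":0}
  ]
}}

```text
t: 18.35
eef_pos: [556.0, 3.6, 240.0]
tcp_rot: [-3.141, -0.0, 1.47]
ft_force: [1.2, 0.1, -1.4]
opening: 0.491
grip_force: 30.0
```

{"name": "step_arm", "arguments": {
  "increments": [
    {"slide":[0.06,0.005,0],"roll":0},
    {"slide":[0.11,0.01,0],"roll":0},
    {"slide":[0.11,0.01,0],"roll":0},
    {"slide":[0.11,0.01,0],"roll":0}
  ]
}}

```text
t: 18.85
eef_pos: [576.7, 109.9, 239.8]
tcp_rot: [-3.141, 0.0, 1.471]
ft_force: [0.1, 0.6, -0.6]
opening: 0.493
grip_force: 30.0
```

Run:
```python
from h import *
c=cam("wrist");e,M,s=tool();print(e.round(1),s["tcp_rot"]);W=cloud(c);save(c,"w8.png")
C=c["color"].reshape(-1,3).astype(int);Q=W.reshape(-1,3)
a=np.radians(-95.7);n=np.array([.5*np.cos(a),.5*np.sin(a),.866]);tip=np.array([581.6,182.9,173.6]);f=tip-85*n
ux=np.array([-np.cos(a)*.866,-np.sin(a)*.866,.5]);uy=np.cross(n,ux);v=Q-f;h=v@n;x=v@ux;y=v@uy
blue=C[:,2]>C[:,0]+40
m=blue&(np.abs(h-66.5)<3)&(np.hypot(x,y)<32);cc,r=cv2.minEnclosingCircle(np.c_[x[m],y[m]].astype(np.float32));print("hub ctr(x,y),r",np.round(cc,1),round(r,1),np.median(h[m]).round(1))
m=blue&(np.abs(h-51)<3)&(np.hypot(x,y)<80);cc,r=cv2.minEnclosingCircle(np.c_[x[m],y[m]].astype(np.float32));print("disc",np.round(cc,1),round(r,1))
m=(~blue)&(h>70)&(h<88)&(np.hypot(x,y)<14);print("tip pts",m.sum(),np.c_[x[m],y[m]].mean(0).round(1),h[m].max().round(1))
L=(Q-e)@M;o=(C[:,0]>C[:,2]+50)&(np.abs(L)<60).all(1);r=L[o]
print("bush",o.sum(),np.percentile(r,[.5,50,99.5],axis=0).round(1))
p=r[(np.abs(r[:,1])<5)];print("front x",np.percentile(p[:,0],[95,99,100]).round(1),"target delta bore c=-5:",delta(tip+np.array([0.5,5.0,0])))
```

```text
[576.7 109.4 239.9] [-3.14107883e+00  2.20379547e-04  1.46985264e+00]
hub ctr(x,y),r [-3.1 -0.4] 22.1 66.5
disc [-3.4 -0.7] 59.8
tip pts 616 [ 3.3 -0.1] 86.5
bush 7036 [[-20.6 -21.2 -39.7]
 [ 14.4  -0.6 -37.8]
 [ 25.5  20.5   7.5]]
front x [25.3 25.6 25.8] target delta bore c=-5: [78.7 -2.6 66.3]
```

View pics/w8.png

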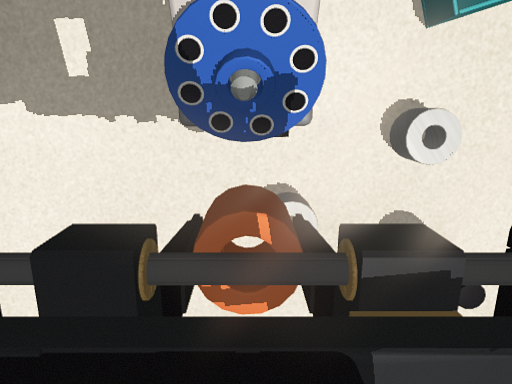

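The bushing is held at (248,245), slightly ahead of the tool centre. The hub is at (244,68), about 3 mm down-slope of the spindle axis, as expected. I thread the bushing over the tip.

{"name": "step_arm", "arguments": {
  "increments": [
    {"slide":[0.05,-0.0015,0],"roll":0},
    {"slide":[0.077,-0.0025,0],"roll":0},
    {"slide":[0.077,-0.0025,0.01],"roll":0},
    {"slide":[0.077,-0.0025,0.035],"roll":0},
    {"slide":[0.077,-0.0025,0.053],"roll":0}
  ]
}}

```text
t: 19.52
eef_pos: [581.9, 185.0, 185.8]
tcp_rot: [-3.141, 0.001, 1.469]
ft_force: [-0.6, 0.5, -1.0]
opening: 0.491
grip_force: 30.0
```

{"name": "step_arm", "arguments": {
  "increments": [
    {"slide":[0,0,0.003],"roll":0},
    {"slide":[0,0,0.007],"roll":0},
    {"slide":[0,0,0.007],"roll":0}
  ]
}}

```text
t: 19.9
eef_pos: [582.4, 186.5, 180.5]
tcp_rot: [3.141, -0.0, 1.47]
ft_force: [-0.1, 0.6, -1.5]
opening: 0.493
grip_force: 30.0
```

{"name": "step_arm", "arguments": {
  "increments": [
    {"slide":[0,0,0.002],"roll":0},
    {"slide":[-0.0025,0,0.004],"roll":0},
    {"slide":[-0.005,0,0.006],"roll":0},
    {"slide":[-0.007,0,0.0085],"roll":0},
    {"slide":[-0.009,0,0.011],"roll":0}
  ]
}}

```text
t: 20.52
eef_pos: [581.8, 178.6, 171.5]
tcp_rot: [3.138, -0.002, 1.471]
ft_force: [-5.0, 1.0, 17.7]
opening: 0.492
grip_force: 30.0
```

```bash
cat > b.py <<'E'
from h import *
c=cam("wrist");e,M,s=tool();print(e.round(1),np.round(s["ft_force"],1),s["opening"]);W=cloud(c);save(c,"w9.png")
C=c["color"].reshape(-1,3).astype(int);Q=W.reshape(-1,3);L=(Q-e)@M
o=(C[:,0]>C[:,2]+50)&(np.abs(L)<70).all(1)&(np.abs(L[:,1])<6);r=L[o];z=r[:,2]
b=[(k,r[(z>=k)&(z<k+5)][:,0].max().round(1),((z>=k)&(z<k+5)).sum()) for k in range(-45,20,5) if ((z>=k)&(z<k+5)).sum()>4];print(b)
g=np.array([[k,x] for k,x,_ in b[1:-1]])
if len(g)>2: print("tilt",np.degrees(np.arctan(np.polyfit(g[:,0],g[:,1],1)[0])).round(1))
E
python3 b.py
```

```text
[581.8 178.4 171.2] [-4.8  0.7 17.2] 0.48860869190412787
[(-45, np.float64(25.6), np.int64(887)), (-40, np.float64(26.3), np.int64(876)), (-35, np.float64(27.1), np.int64(168)), (-30, np.float64(28.3), np.int64(137)), (-25, np.float64(28.6), np.int64(121)), (-20, np.float64(29.7), np.int64(111)), (-15, np.float64(30.5), np.int64(102)), (-10, np.float64(31.0), np.int64(187)), (-5, np.float64(31.8), np.int64(203)), (0, np.float64(32.1), np.int64(51))]
tilt 8.9
```

{"name": "step_arm", "arguments": {
  "increments": [
    {"slide":[-0.002,0,0],"roll":0},
    {"slide":[-0.004,0,0.001],"roll":0},
    {"slide":[-0.006,0,0.002],"roll":0},
    {"slide":[-0.008,0,0.003],"roll":0}
  ]
}}

```text
t: 21.08
eef_pos: [581.5, 171.7, 168.0]
tcp_rot: [3.138, -0.004, 1.47]
ft_force: [0.4, 10.2, 9.4]
opening: 0.492
grip_force: 30.0
```

```bash
python3 b.py
```

```text
[581.5 171.5 167.8] [0.4 9.  9.9] 0.4924677613227821
[(-45, np.float64(27.0), np.int64(328)), (-40, np.float64(28.6), np.int64(811)), (-35, np.float64(29.7), np.int64(179)), (-30, np.float64(31.0), np.int64(167)), (-25, np.float64(32.1), np.int64(144)), (-20, np.float64(33.6), np.int64(142)), (-15, np.float64(34.7), np.int64(254)), (-10, np.float64(36.4), np.int64(222)), (-5, np.float64(36.7), np.int64(69))]
tilt 14.4
```

{"name": "step_arm", "arguments": {
  "increments": [
    {"slide":[-0.002,0,0.001],"roll":0},
    {"slide":[-0.004,0,0.002],"roll":0},
    {"slide":[-0.006,0,0.003],"roll":0},
    {"slide":[-0.007,0,0.004],"roll":0}
  ]
}}

```text
t: 21.62
eef_pos: [580.6, 164.4, 163.5]
tcp_rot: [3.138, -0.003, 1.47]
ft_force: [-0.3, 6.6, 7.5]
opening: 0.491
grip_force: 30.0
```

```bash
python3 b.py
```

```text
[580.5 164.2 163.3] [-0.1  7.9  5.7] 0.4922310226219776
[(-45, np.float64(30.1), np.int64(264)), (-40, np.float64(32.5), np.int64(462)), (-35, np.float64(34.4), np.int64(398)), (-30, np.float64(36.3), np.int64(207)), (-25, np.float64(38.4), np.int64(208)), (-20, np.float64(40.8), np.int64(366)), (-15, np.float64(42.8), np.int64(182)), (-10, np.float64(43.5), np.int64(88))]
tilt 22.6
```

View pics/w9.png

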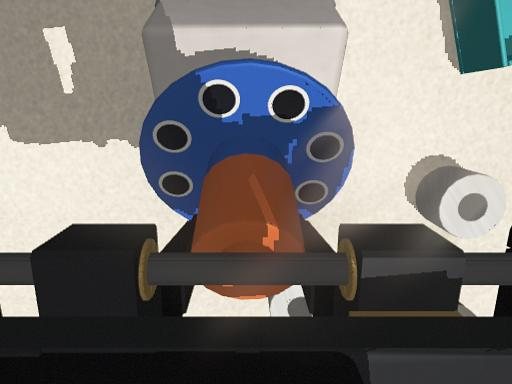

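The bushing is over the tip and tilted about 23°, with its lower edge near the hub at (250,155). I follow the axis down onto the hub before letting go.

{"name": "step_arm", "arguments": {
  "increments": [
    {"slide":[-0.003,0,0.002],"roll":0},
    {"slide":[-0.003,0,0.004],"roll":0},
    {"slide":[-0.002,0,0.006],"roll":0},
    {"slide":[0,0,0.008],"roll":0}
  ]
}}

```text
t: 22.18
eef_pos: [580.1, 161.6, 156.9]
tcp_rot: [3.139, 0.002, 1.471]
ft_force: [-10.8, -20.9, 34.8]
opening: 0.491
grip_force: 30.1
```

```bash
python3 b.py
```

```text
[580.1 161.6 156.9] [ -7.6 -12.4  23.5] 0.4874259269873059
[(-45, np.float64(32.0), np.int64(327)), (-40, np.float64(35.2), np.int64(342)), (-35, np.float64(37.7), np.int64(502)), (-30, np.float64(40.5), np.int64(251)), (-25, np.float64(43.2), np.int64(340)), (-20, np.float64(46.5), np.int64(235)), (-15, np.float64(47.2), np.int64(106))]
tilt 29.3
```

Tilt is 29°, and the reaction is along the spindle axis, so the bushing has bottomed on the hub. I release it and back off.

{"name": "step_arm", "arguments": {
  "increments": [
    {"slide":[-0.0005,0,-0.001],"roll":0},
    {"slide":[-0.0005,0,-0.001],"roll":0},
    {"slide":[-0.0005,0,-0.001],"roll":0},
    {"slide":[-0.0005,0,-0.001],"roll":0}
  ],
  "fingers": 0.75
}}

```text
t: 22.72
eef_pos: [579.7, 162.7, 154.9]
tcp_rot: [-3.141, -0.0, 1.47]
ft_force: [-0.6, 0.7, -0.1]
opening: 0.75
grip_force: 0.0
```

{"name": "step_arm", "arguments": {
  "increments": [
    {"slide":[0,0,-0.03],"roll":0},
    {"slide":[0,0,-0.08],"roll":0},
    {"slide":[-0.04,0,-0.13],"roll":0},
    {"slide":[-0.08,0,-0.13],"roll":0},
    {"slide":[-0.08,0,-0.13],"roll":0}
  ]
}}

```text
t: 23.35
eef_pos: [571.6, 81.1, 285.7]
tcp_rot: [3.141, 0.0, 1.468]
ft_force: [0.1, -0.5, -0.6]
opening: 0.752
grip_force: 0.0
```

Run:
```python
from h import *
c=cam("wrist");save(c,"w10.png");e,M,s=tool();print(e.round(1),s["ft_force"]);W=cloud(c);stack(W)
C=c["color"].reshape(-1,3).astype(int);Q=W.reshape(-1,3)
a=np.radians(-95.7);n=np.array([.5*np.cos(a),.5*np.sin(a),.866]);tip=np.array([581.6,182.9,173.6]);f=tip-85*n
ux=np.array([-np.cos(a)*.866,-np.sin(a)*.866,.5]);uy=np.cross(n,ux);v=Q-f;h=v@n;x=v@ux;y=v@uy
o=(C[:,0]>C[:,2]+50)&(np.hypot(x,y)<50)&(h>40);hs=h[o];print(o.sum(),np.percentile(hs,[1,50,99]).round(1))
m=o&(h>114);cc,r=cv2.minEnclosingCircle(np.c_[x[m],y[m]].astype(np.float32));print("top ctr",np.round(cc,1),round(r,1))
A=np.c_[x[m],y[m],np.ones(m.sum())];print("tilt coeff",np.linalg.lstsq(A,h[m],rcond=None)[0].round(3))
```

```text
[571.7  82.3 285.2] [0.02113907 0.17799872 0.65615754]
ring 10.5 12.5 129 [115.3 116.6 117.5]
ring 13.5 20 2507 [ 52.5 115.2 117.5]
ring 23 29 1241 [ 49.5  51.  117. ]
ring 30 38 1528 [49.6 50.8 52. ]
ring 45 58 2986 [49.5 50.8 52. ]
4417 [ 71.  115.5 118. ]
top ctr [14.8 -0. ] 41.5
tilt coeff [7.10000e-02 5.00000e-02 1.17023e+02]
```

View pics/w10.png

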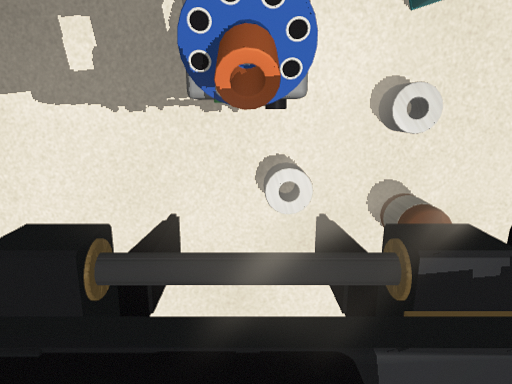

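Bushing top is at about 117 mm along the spindle, so it is seated, and the carrier is still flat at 50.8 mm. The stack is at (247,70) in the picture and the gripper is clear, so I hand in.

```bash
python3 -c "
from cell import env
print(env.job_done())"
```

```text
the job is handed in; nothing more can be done
None
```

I threaded the spacer, carrier and bushing onto the spindle in that order; depth readings showed each fully seated before the next. The gripper was clear at about 23 s, and I handed the job in without re-measuring the beaker and reagent bottle, though no move was planned near them.

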